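# Dose one reagent tablet into the beaker

### The arm

A 6-joint arm with a two-finger parallel gripper is mounted at the origin on a cart in front of the work surface, level with it; the furniture and walls round the work are solid. World frame = base frame: x ahead of the robot, y to its left, z up, the work surface at z = 0. Lengths are in m, angles in rad, forces in N, time in s.
With the tool pointing down it reaches from about 0.35 to 0.975 m from the base axis. Payload 4.9 kg.
Tool frame: the origin (TCP) lies on the centre line of the jaws, within the pads' length; the fingertips stand 14 mm ahead of it and the grasp point (between the pads) lies 5 mm behind it; x points along the fingers, z is the direction in which the jaws open and shut, and the axes are right-handed (so a half turn about x gives the same grasp; the last joint's range is limited). The gripper opens to 85 mm and grips with 20 to 120 N. Pads are 22 mm wide; open, the fingers measure 114 mm over their backs; the gripper's body (76 mm by 85 mm) begins 54 mm behind the grasp point. The pads swing forward as they close: fully open they stand 13 mm farther back than shut.
Start: joints at [1.224, 0.053, 1.613, -0, 1.476, -0.119], TCP at [0.141, 0.609, 0.216] pointing down, gripper open.
Joint ranges: [-3.01, 3.01], [-1.01, 2.22], [0.06, 2.58], [-1.02, 4.17], [0.09, 2.62], [-3.14, 3.14]. Speed limits (rad/s): [2.57, 2.57, 3.14, 3.14, 3.14, 3.14].

### API

Orientations are given as a rotation vector (axis times angle).
In Python, from station import ctrl gives the robot as it stands.
- The arm moves only by the tool move_arm, never from a script. Its argument "increments" is a list that holds one entry, the list of rows, each a list of 4 numbers: the shift along the tool's x, y, z in units of 25 cm (1.0 is 25 cm), then the turn about the tool's x in units of 90 degrees (1.0 is 90 degrees). A call has 1 to 20 rows; each row shifts and turns the commanded pose from where the row before left it, along the tool's axes as they then stand; what a row does not reach is not made up. A row lasts 1/12 s, in which the tool goes at most 41.7 mm and 7.16 degrees, less where a joint would pass 70% of its speed; a pose out of reach is approached as far as the arm can. A call with a number of a shift or a turn outside -1 to 1 is refused whole. A call with a gripper value outside its range is refused whole. "gripper" is the closure, from 0 (fully open) to 1 (shut), set as the call begins (left out, the last holds). The fingers move at their own pace and stop on an object; "squeeze" is the grip in N (left out, the last holds). Time passes only in rows, so rows that do not move let the fingers close. It gives the time, the measured TCP pose, the force and the opening at its end, in the units of the state.
- ctrl.get_obs(): the state, without advancing time (a new reading comes with each control period).
- ctrl.get_image(name): name is "side" or "top" or "wrist"; returns a dict with "pixels" (400x640x3 uint8, red, green, blue), "depth" (400x640 float32, m along the optical axis (not along the pixel's ray), 0 where there is no reading), "K" (3x3 intrinsics, pixels), "k1" (the pictures are not rectified: a ray, as slopes to the right and down, at radius r is drawn at 1 + k1 r^2 times it, then the intrinsics apply), "extrinsics" (4x4, takes a point from camera to world coordinates); the wrist camera has in their place "tool_from_camera" (4x4, takes a point from camera to tool coordinates, whose origin is the TCP and whose axes are the tool frame's). Camera axes: x right, y up, looking along -z (the intrinsics and any distortion apply to the point x, -y, -z); pixel columns grow to the right and rows downward; lengths in m; the calibration is good to about 2 mm. A picture is of the moment at which its call begins: read the wrist's pose just before it.
- ctrl.finish_job(): hands the job in, once; it reports no verdict.
Trained networks look in the newest picture that a camera, given by its name, has taken for a name from the list of things; names that differ only in an ending like _2 or _b are one class to them, and where a whole thing is asked for, a point or a joint stands for the part that bears it (a point fixed in the world has none). Each returns a list of dicts, best first, with "score" (0 to 1); they miss things now and then, are a little off and sometimes report something else, mostly with a low value. They report only what shows in the picture. A call takes as long as a camera call. They do not tell look-alikes from the thing itself.
- ctrl.trace(camera, target): "region" (400x640 bool, what is visible of it) and "pixel" ([row, column] in pixels, amid what is visible of it).
The state is a dict: "t": time; "q": joint angles; "dq": joint speeds; "effort": joint torques, N m; "tool_pos": TCP position; "tool_rot": TCP orientation; "contact_force": force on the tool from outside, world axes, zero at the start; "wrist_torque": the same for the moment, N m; "opening": finger opening in m.
Only numpy, scipy, OpenCV 4.12 (cv2) and the standard library are available. Lean on these libraries where they do the work, as an engineer would, in place of code of your own. Each camera call takes 0.05 s, during which the arm holds its last target. There are 200 camera calls.

### The job

Stand the empty glass beaker in front of the tablet dispenser and slide it in under the chute until it is snug against both white posts, without shoving the dispenser. Then press the blue plunger head down to its stop, hold it there a moment and let it come back up, so that exactly one tablet drops into the beaker; leave the beaker where it is. Don't lean hard on the plunger, and leave the jar and the bottles alone.

Things in the scene. Friction and masses are not known exactly. Their poses are not given: they have to be found in the camera images.
- dispenser: tablet dispenser, white housing with blue side panels on a grey foot, 3.5 kg, loose on the bench on rubber feet. Origin on the bench; x points from its front to its back, z up. In mm: foot x -24 to 86, y +-46, 15 high; housing x -17 to 76, y +-25, 108 high (150 at x over 12). Clear magazine tube holding the tablets, black cap: axis x 0, y 0, radius 17.5, top z 187
- chute_lip (a point): middle of the lower edge of the open steel chute at the dispenser's front: x -37, z 72 mm of the dispenser. The chute is 28 mm wide and falls from the deck (x -17, z 108 mm); its cheeks reach forward to x -50 mm at z 72 to 115 mm. A shuttle pushes the lowest tablet over the deck's edge only near the end of the plunger's stroke
- vessel_seat (a point): the point on the bench where the centre of the beaker's underside stands when it touches both posts; axes as the dispenser's, 53.8 mm in front (-x) of its origin. The posts are white slippery plastic, upright, 12 mm in diameter, z 3 to 42 mm, axes at x -30, y +-20 mm of the dispenser
- plunger_head (a point): top centre of the blue mushroom plunger head, 36 mm in diameter, 190 mm above the bench when up, at x +52 mm, y 0 of the dispenser; it moves down with the plunger. The magazine cap is 16 mm from its edge and just below its top
- plunger (a joint): plunger travel in m: 0 up, 0.024 on its stop (straight down); spring 4 N at the top, 10 N at the stop
- magazine_foot (a point): on the dispenser's feed deck, under the lowest tablet, 108 mm above the bench
- beaker: clear glass beaker, open at the top, 52 mm in diameter over the rim and 48 mm at the foot (slightly tapered, so a push high on the wall tips it), 67 mm high, wall about 3 mm, about 60 g; origin at the centre of its underside, z up; its yaw does not matter
- tablet_0: a pale blue tablet, disc 20 mm in diameter and 10 mm thick, 10 g; origin at the centre of one flat face (underside at the start). It lies lowest in the magazine and is the one to be dosed
- tablet_1: a pale blue tablet, disc 20 mm in diameter and 10 mm thick, 10 g; origin at the centre of one flat face (underside at the start). Second in the magazine, stays there
- tablet_2: a pale blue tablet, disc 20 mm in diameter and 10 mm thick, 10 g; origin at the centre of one flat face (underside at the start). Third in the magazine, stays there
- tablet_3: a pale blue tablet, disc 20 mm in diameter and 10 mm thick, 10 g; origin at the centre of one flat face (underside at the start). Top one in the magazine, stays there
- sample_jar: clear sample jar with cap and leaf clippings, 50 mm in diameter, 57 mm high, loose bystander; origin at the centre of its underside
- dropper: white dropper bottle with yellow cap, 33 mm in diameter, 83 mm high, loose bystander; origin at the centre of its underside
- bottle: clear bottle with red cap, 58 mm in diameter, 135 mm high, loose bystander; origin at the centre of its underside
Things that resemble listed ones, but are neither listed nor needed, are in the scene too. Leave any yellow look-alike of the beaker alone.

How it is judged:
On the way, in this order (a step that is already met when the one before it is completed fails the run):
1. the beaker stands upright under the chute, against both posts (axis within 2.5 mm of its seat away from the dispenser, 3.5 mm sideways), with the plunger still up (x of beaker in the frame of vessel_seat between -0.0025 and 0.004 m and y of beaker in the frame of vessel_seat between -0.0035 and 0.0035 m and angle between beaker's own z axis and vertical below 0.08 rad and value of joint plunger below 0.003 m), for 0.2 s.
2. the plunger is down on its stop (the last 1.5 mm of its 24 mm travel) with the beaker in place, for 0.3 s (x of beaker in the frame of vessel_seat between -0.0025 and 0.004 m and y of beaker in the frame of vessel_seat between -0.0035 and 0.0035 m and angle between beaker's own z axis and vertical below 0.08 rad and value of joint plunger above 0.0225 m), for 0.3 s.
At the end, for the whole second after the job is handed in: the lowest tablet lies at rest inside the beaker and the other three are still in the magazine; the plunger is fully up again (within 2 mm); the beaker stands upright and at rest at the posts (within 2.5 mm away from the dispenser, 3.5 mm sideways) (x of beaker in the frame of vessel_seat between -0.0025 and 0.004 m and y of beaker in the frame of vessel_seat between -0.0035 and 0.0035 m and angle between beaker's own z axis and vertical below 0.08 rad and horizontal distance between each of tablet_1, tablet_2, tablet_3 and magazine_foot below 0.009 m and z of each of tablet_1, tablet_2, tablet_3 in the frame of magazine_foot above -0.002 m and value of joint plunger below 0.002 m and horizontal distance between tablet_0 and beaker below 0.025 m and z of tablet_0 in the frame of beaker between 0 and 0.05 m and linear speed of tablet_0 below 0.04 m/s and linear speed of beaker below 0.02 m/s); the robot touches nothing.
It fails at once if the dispenser is shoved more than 4 mm or tipped (distance of dispenser from where it was at the start of the episode above 0.004 m or angle between dispenser's own z axis and vertical above 0.05 rad).
It fails at once if the robot presses on the dispenser or its plunger with more than 45 N (contact force between any of the arm, the fingers and dispenser above 45 N).
It fails at once if the beaker is tipped by more than 35 degrees (angle between beaker's own z axis and vertical above 0.61 rad).
It fails at once if the jar, the dropper bottle or the bottle is pushed more than 20 mm (distance of any of sample_jar, dropper, bottle from where it was at the start of the episode above 0.02 m).
It also fails if it takes over 64 s, if anything falls off the work surface, if the arm or the gripper's body presses on something with over 40 N, if the wrist force passes 120 N, or if a joint passes its speed limit or range.

## Working session

There is one attempt and no reset: what is moved stays moved. The work goes in short steps, Python scripts to look and compute and a tool call to move; the robot and the scene stay as the last step left them, time stands still between calls to the robot, and variables do not carry over. Pictures are saved under pics/ and viewed, about 8 in all and at most 12, crops included, and the job is handed in when it is done.

Besides the shell and the picture viewer there is one more tool, called by a JSON object that holds its "method" and its "body", one argument or row to a line. move_arm: Moves the arm, as the interface text tells. Shifts and turns lie within -1 to 1; 1 stands for 25 cm of shift or 90 degrees of turn. Its arguments: {"type":"object","properties":{"increments":{"type":"array","items":{"type":"array","items":{"type":"array","items":{"type":"number","minimum":-1,"maximum":1}}}},"gripper":{"type":"number"},"squeeze":{"type":"number"}},"required":["increments"]}

```bash
ls; mkdir -p pics; cat > h.py <<'E'
import numpy as np, cv2
from station import ctrl
from scipy.spatial.transform import Rotation as R
def pose():
    o=ctrl.get_obs(); T=np.eye(4); T[:3,:3]=R.from_rotvec(o["tool_rot"]).as_matrix(); T[:3,3]=o["tool_pos"]; return o,T
def grab(n):
    o,T=pose(); im=ctrl.get_image(n)
    im["E"]=im["extrinsics"] if "extrinsics" in im else T@np.array(im["tool_from_camera"])
    return im
def rays(im,px):  # px Nx2 (row,col) -> cam slopes right,down
    px=np.asarray(px,float).reshape(-1,2); K=np.array(im["K"])
    u=(px[:,1]-K[0,2])/K[0,0]; v=(px[:,0]-K[1,2])/K[1,1]
    d=np.hypot(u,v); r=d.copy()
    for _ in range(20): r=d/(1+im["k1"]*r*r)
    s=np.where(d>0,r/np.maximum(d,1e-12),1); return np.c_[u*s,v*s]
def pts(im,px,depth=None):
    px=np.asarray(px).reshape(-1,2); s=rays(im,px)
    z=im["depth"][px[:,0].astype(int),px[:,1].astype(int)] if depth is None else depth
    c=np.c_[s[:,0]*z,-s[:,1]*z,-z]; E=np.array(im["E"]); return c@E[:3,:3].T+E[:3,3]
def onplane(im,px,h):
    s=rays(im,px); E=np.array(im["E"]); d=np.c_[s[:,0],-s[:,1],-np.ones(len(s))]@E[:3,:3].T
    o=E[:3,3]; return o+d*((h-o[2])/d[:,2])[:,None]
def proj(im,P):
    E=np.array(im["E"]); c=(np.asarray(P).reshape(-1,3)-E[:3,3])@E[:3,:3]
    a=np.c_[c[:,0]/-c[:,2],-c[:,1]/-c[:,2]]; a*=1+im["k1"]*(a**2).sum(1,keepdims=True)
    K=np.array(im["K"]); return np.c_[a[:,1]*K[1,1]+K[1,2],a[:,0]*K[0,0]+K[0,2]]
def save(n,px): cv2.imwrite("pics/"+n+".png",px[:,:,::-1])
E
python3 - <<'E'
from h import *
for n in("top","side"):
    im=grab(n); save(n+"0",im["pixels"]); print(n,np.round(im["E"],3).tolist(),np.array(im["K"]).tolist(),im["k1"])
    for t in("dispenser","beaker","plunger_head","sample_jar","dropper","bottle","chute_lip"):
        for r in ctrl.trace(n,t)[:3]:
            m=np.argwhere(r["region"]); 
            P=pts(im,m); ok=im["depth"][m[:,0],m[:,1]]>0
            print(n,t,round(r["score"],2),np.round(r["pixel"]),m.min(0),m.max(0),len(m),np.round(np.median(P[ok],0),3) if ok.any() else None)
print(ctrl.get_obs())
E
```

```text
pics
top [[0.019, 0.981, -0.193, 0.33], [-1.0, 0.019, -0.001, 0.046], [0.002, 0.193, 0.981, 1.123], [0.0, 0.0, 0.0, 1.0]] [[396.71822390267306, 0.0, 321.214335826357], [0.0, 396.71822390267306, 194.813111466247], [0.0, 0.0, 1.0]] -0.0997438182474187
top dispenser 0.62 [186. 284.] [165 267] [208 313] 1397 [0.549 0.135 0.119]
top dispenser 0.56 [187. 420.] [179 413] [198 431] 289 [ 0.565 -0.232  0.055]
top beaker 0.87 [233. 386.] [225 379] [244 399] 335 [ 0.436 -0.145  0.013]
top beaker 0.75 [244. 347.] [235 342] [254 361] 305 [ 0.409 -0.039  0.005]
top plunger_head 0.71 [170. 274.] [164 269] [177 283] 157 [0.572 0.159 0.189]
top sample_jar 0.8 [186. 423.] [179 413] [198 432] 311 [ 0.565 -0.233  0.055]
top dropper 0.52 [234. 451.] [228 442] [240 459] 176 [ 0.44  -0.308  0.05 ]
top bottle 0.84 [202. 211.] [191 194] [214 222] 501 [0.507 0.345 0.094]
top bottle 0.55 [188. 286.] [164 267] [208 314] 1438 [0.55  0.135 0.119]
top chute_lip 0.81 [186. 285.] [164 266] [208 314] 1490 [0.549 0.135 0.116]
side [[0.965, 0.147, -0.218, 0.275], [-0.263, 0.574, -0.776, -0.799], [0.011, 0.806, 0.592, 0
[... 896 characters left out ...]
[332 395] 692 [ 0.563 -0.247  0.052]
{'t': 0.8, 'q': array([ 1.22398760e+00,  5.26835810e-02,  1.61289167e+00, -1.68007860e-05,
        1.47599313e+00, -1.18987058e-01]), 'dq': array([ 9.59174305e-04, -8.05554191e-05,  5.23096822e-05,  1.67937052e-03,
       -6.54080592e-04, -1.65336446e-03]), 'effort': array([-5.18134937e-05, -3.93677652e+01, -3.70423186e+01, -3.15850602e-04,
        7.88274228e-04, -8.04567080e-08]), 'tool_pos': array([0.14115196, 0.60883853, 0.21641875]), 'tool_rot': array([-1.03974251,  1.30835399,  1.03974001]), 'contact_force': array([ 1.12962191,  0.14134146, -0.00410449]), 'wrist_torque': array([-0.01186544,  0.00816864,  0.00737286]), 'opening': 0.08550045789919333}
```

```bash
python3 - <<'E'
import cv2,numpy as np
a=cv2.imread("pics/top0.png")[150:270,180:480]; b=cv2.imread("pics/side0.png")[135:390,240:420]
a=cv2.resize(a,None,fx=2.6,fy=2.6,interpolation=cv2.INTER_CUBIC)
cv2.imwrite("pics/c1.png",a); cv2.imwrite("pics/c2.png",cv2.resize(b,None,fx=2.3,fy=2.3,interpolation=cv2.INTER_CUBIC))
E
```

```text
(no output)
```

View pics/c1.png

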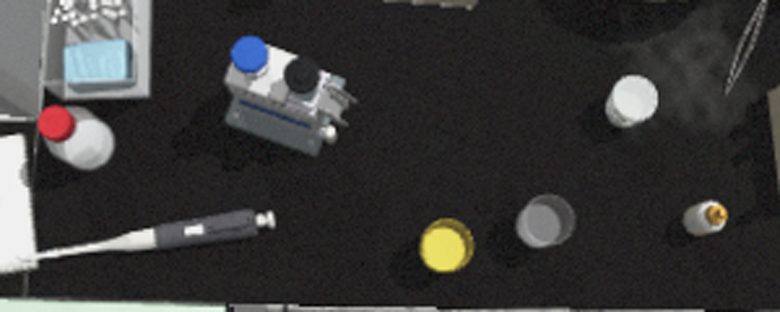

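View pics/c2.png

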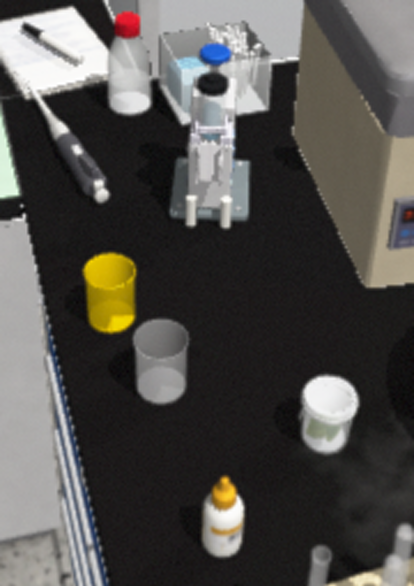

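The clear beaker shows at top pixel (235,389) and side (291,308). Its yellow look-alike is at top (244,351) and side (261,285), and the white-capped jar is at top (189,422). I choose the clear one. The dispenser is at top (186,285), its front facing roughly −y.

```bash
python3 - <<'E'
from h import *
o,T=pose(); print("R",np.round(T[:3,:3],3).tolist())
w=grab("wrist"); print("TFC",np.round(w["tool_from_camera"],3).tolist(),np.array(w["K"])[0,0])
for n in("top","side"):
    im=grab(n); np.savez("pics/%s.npz"%n,**{k:np.array(v) for k,v in im.items()})
    hsv=cv2.cvtColor(im["pixels"],cv2.COLOR_RGB2HSV)
    m=cv2.inRange(hsv,(105,150,60),(125,255,255)); k,l,s,c=cv2.connectedComponentsWithStats(m)
    for i in range(1,k):
        if s[i,4]>60:
            px=np.argwhere(l==i); P=pts(im,px); 
            if 0.4<P[:,0].mean()<0.7 and 0<P[:,1].mean()<0.3:
                q=px[P[:,2]>0.183] if (P[:,2]>0.183).sum()>20 else px
                print(n,"blue",s[i],np.round(pts(im,px).mean(0),3),"pl190",np.round(onplane(im,q.mean(0),.19),4))
    # cap: dark points with z 0.17-0.2
    A=np.argwhere(im["depth"]>0); P=pts(im,A); z=P[:,2]
    reg=(abs(P[:,0]-.55)<.08)&(abs(P[:,1]-.12)<.1)
    v=hsv[A[:,0],A[:,1],2]; 
    cap=reg&(z>.18)&(v<70); print("cap",cap.sum(),np.round(P[cap].mean(0),4),np.round(onplane(im,A[cap].mean(0),.187),4))
    hd=reg&(z>.183)&(v>=70)&(hsv[A[:,0],A[:,1],1]>100); print("head",hd.sum(),np.round(P[hd].mean(0),4))
    b=(abs(P[:,0]-.435)<.05)&(abs(P[:,1]+.15)<.05)&(z>.045)&(z<.08); print("beaker hi",b.sum(),np.round(P[b].min(0),3),np.round(P[b].max(0),3))
E
```

```text
R [[0.0, -0.974, 0.226], [0.0, 0.226, 0.974], [-1.0, -0.0, 0.0]]
TFC [[0.0, 0.323, -0.947, -0.157], [-0.0, 0.947, 0.323, 0.084], [1.0, 0.0, 0.0, 0.001], [0.0, 0.0, 0.0, 1.0]] 320.728909875437
top blue [269 164  13  14 150] [0.571 0.16  0.196] pl190 [[0.5727 0.1603 0.19  ]]
cap 124 [0.5555 0.11   0.1835] [[0.5547 0.1098 0.187 ]]
head 156 [0.573  0.1601 0.1893]
beaker hi 98 [ 0.411 -0.163  0.046] [ 0.46  -0.116  0.069]
side blue [327 154  13   9  92] [0.569 0.144 0.194] pl190 [[0.5712 0.1522 0.19  ]]
cap 66 [0.5553 0.106  0.1831] [[0.5535 0.0999 0.187 ]]
head 88 [0.5726 0.156  0.1882]
beaker hi 322 [ 0.41  -0.166  0.045] [ 0.461 -0.113  0.069]
```

{"method": "move_arm", "body": {
  "increments": [
    [[-0.14,0,0,0.035],[-0.14,0,0,0.034],[-0.14,0,0,0],[0,-0.132,-0.081,0],[0,-0.132,-0.081,0],[0,-0.132,-0.081,0],[0,-0.132,-0.081,0],[0,-0.132,-0.081,0],[0,-0.132,-0.081,0],[0,-0.132,-0.081,0],[0,-0.132,-0.081,0],[0,-0.132,-0.081,0],[0,-0.132,-0.081,0],[0,-0.132,-0.081,0],[0,-0.132,-0.081,0],[0,-0.132,-0.081,0],[0,-0.132,-0.081,0],[0,-0.132,-0.081,0],[0,-0.11,-0.071,0],[0,0,0,0]]
  ],
  "gripper": 0
}}

```text
t: 2.62
tool_pos: [0.5308, 0.1286, 0.3208]
tool_rot: [-0.955, 1.353, 0.952]
contact_force: [0.2, -0.5, -0.4]
opening: 0.0851
```

```bash
python3 - <<'E'
from h import *
im=grab("wrist"); np.savez("pics/w1.npz",**{k:np.array(v) for k,v in im.items()})
print(np.round(im["E"],3).tolist(),im["k1"])
a=im["pixels"].copy(); save("w1",a)
hsv=cv2.cvtColor(a,cv2.COLOR_RGB2HSV); m=cv2.inRange(hsv,(105,150,60),(125,255,255)); k,l,s,c=cv2.connectedComponentsWithStats(m)
for i in range(1,k):
    if s[i,4]>100: print("blue",s[i],np.round(onplane(im,c[i][::-1],.19),4))
A=np.argwhere(im["depth"]>0);P=pts(im,A);v=hsv[A[:,0],A[:,1],2]
cap=(abs(P[:,2]-.185)<.008)&(v<70)&(abs(P[:,0]-.555)<.03)&(abs(P[:,1]-.11)<.03)
print("cap",cap.sum(),np.round(P[cap].mean(0),4),np.round(onplane(im,A[cap].mean(0),.187),4))
E
```

```text
[[0.336, -0.892, -0.304, 0.452], [0.942, 0.317, 0.11, 0.158], [-0.002, -0.323, 0.946, 0.478], [0.0, 0.0, 0.0, 1.0]] -0.06456881401658662
blue [343 194  36  35 972] [[0.5714 0.1622 0.19  ]]
cap 878 [0.5544 0.1131 0.1821] [[0.5526 0.1139 0.187 ]]
```

View pics/w1.png

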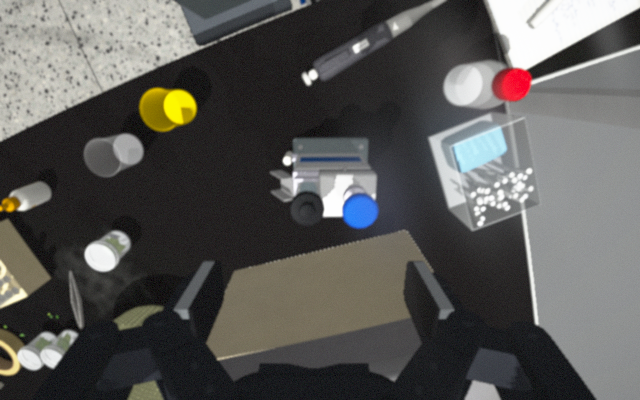

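```bash
cat > fit.py <<'E'
from h import *
from scipy.optimize import least_squares
def box(p,lo,hi):
    c=(np.array(lo)+hi)/2; h=(np.array(hi)-lo)/2; q=abs(p-c)-h
    return np.linalg.norm(np.maximum(q,0),axis=1)+np.minimum(q.max(1),0)
def cyl(p,x,y,r,z0,z1):
    q=np.c_[np.hypot(p[:,0]-x,p[:,1]-y)-r,abs(p[:,2]-(z0+z1)/2)-(z1-z0)/2]
    return np.linalg.norm(np.maximum(q,0),axis=1)+np.minimum(q.max(1),0)
def sdf(p):
    return np.min([box(p,(-24,-46,0),(86,46,15)),box(p,(-17,-25,0),(76,25,108)),box(p,(12,-25,0),(76,25,150)),
      cyl(p,0,0,17.5,108,187),cyl(p,52,0,18,178,190),cyl(p,52,0,8,150,190),cyl(p,-30,20,6,3,42),cyl(p,-30,-20,6,3,42),box(p,(-50,-15,72),(-17,15,115))],axis=0)
def fit(im,x0=(.555,.111,1.22)):
    A=np.argwhere(im["depth"]>0);P=pts(im,A)
    P=P[(np.hypot(P[:,0]-.56,P[:,1]-.13)<.11)&(P[:,2]>.006)&(P[:,2]<.2)]
    def f(s,full=False):
        c,n=np.cos(s[2]),np.sin(s[2]); d=P-[s[0],s[1],s[3]]
        return sdf(np.c_[d[:,0]*c+d[:,1]*n,-d[:,0]*n+d[:,1]*c,d[:,2]]*1000)
    r=least_squares(f,[*x0,0],loss="soft_l1",f_scale=2,diff_step=1e-4,x_scale=[.01,.01,.1,.01]); e=abs(f(r.x))
    return r.x,len(P),np.median(e)
E
python3 - <<'E'
from fit import *
for n in("top","side","w1"):
    s,k,e=fit(dict(np.load("pics/%s.npz"%n))); d=np.array([np.cos(s[2]),np.sin(s[2])])
    print(n,np.round(s[:2],4),round(np.degrees(s[2]),2),"dz",round(s[3],4),k,round(e,2),"head",np.round(s[:2]+.052*d,4),"seat",np.round(s[:2]-.0538*d,4))
E
```

```text
top [0.5565 0.1091] 70.28 dz -0.0014 1480 1.61 head [0.5741 0.1581] seat [0.5384 0.0585]
side [0.5572 0.1118] 71.2 dz -0.0004 1688 1.41 head [0.574  0.1611] seat [0.5399 0.0609]
w1 [0.5549 0.1105] 70.17 dz -0.0022 7346 1.43 head [0.5725 0.1595] seat [0.5366 0.0599]
```

{"method": "move_arm", "body": {
  "increments": [
    [[0,-0.01,-0.111,0],[0.03,-0.01,-0.111,0],[0.05,-0.01,-0.111,0],[0.05,-0.01,-0.111,0],[0.05,-0.01,-0.111,0],[0.05,-0.01,-0.111,0],[0.05,-0.01,-0.111,0],[0.05,-0.01,-0.111,0],[0.05,-0.01,-0.111,0],[0.05,-0.01,-0.111,0],[0.05,0,0,0],[0,0,0,0],[0,0,0,0]]
  ]
}}

```text
t: 3.75
tool_pos: [0.4601, -0.136, 0.2008]
tool_rot: [-0.957, 1.35, 0.96]
contact_force: [0.4, 0.4, 0.2]
opening: 0.0855
```

```bash
python3 - <<'E'
from h import *
o,T=pose(); print(o["tool_pos"],np.round(T[:3,:3],3).tolist())
im=grab("wrist"); np.savez("pics/w2.npz",**{k:np.array(v) for k,v in im.items()})
a=im["pixels"]; 
for r in ctrl.trace("wrist","beaker")[:3]:
    m=np.argwhere(r["region"]); P=pts(im,m); ok=im["depth"][m[:,0],m[:,1]]>0; P=P[ok]
    rim=P[(P[:,2]>.055)&(P[:,2]<.08)]; print(round(r["score"],2),m.min(0),m.max(0),np.median(P,0).round(3),len(rim))
    if len(rim)>30:
        print("rim box mid",np.round((rim.min(0)+rim.max(0))/2,4),np.round(rim.max(0)-rim.min(0),4))
save("w2",a[:, :])
E
```

```text
[ 0.46007201 -0.13598478  0.20083927] [[-0.001, -0.944, 0.329], [0.001, 0.329, 0.944], [-1.0, 0.001, 0.001]]
0.93 [126 273] [187 329] [ 0.441 -0.142  0.016] 642
rim box mid [ 0.4347 -0.1381  0.0615] [0.0513 0.0514 0.0128]
0.83 [ 60 365] [121 432] [ 0.409 -0.025  0.024] 805
rim box mid [ 0.4075 -0.0338  0.0617] [0.0518 0.0523 0.0132]
```

View pics/w2.png

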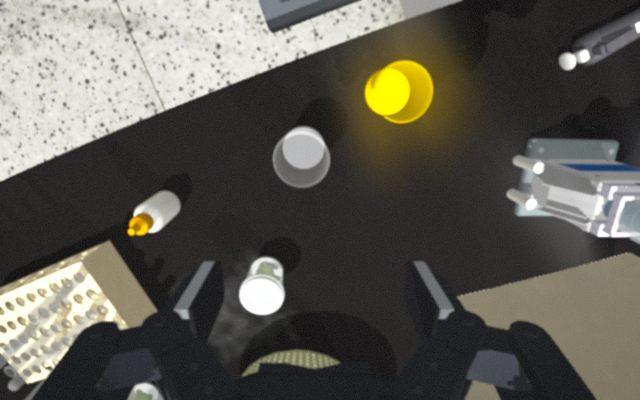

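{"method": "move_arm", "body": {
  "increments": [
    [[0,0.047,-0.021,0],[0,0.046,-0.02,0],[0.1,0,0,0],[0.1,0,0,0],[0.1,0,0,0],[0.1,0,0,0],[0.1,0,0,0],[0.08,0,0,0],[0.05,0,0,0],[0.03,0,0,0],[0,0,0,0],[0,0,0,0]]
  ],
  "gripper": 0
}}

```text
t: 4.85
tool_pos: [0.4359, -0.139, 0.0373]
tool_rot: [-0.96, 1.349, 0.958]
contact_force: [-0.0, 0.3, 0.6]
opening: 0.0853
```

{"method": "move_arm", "body": {
  "increments": [
    [[0,0,0,0],[0,0,0,0],[0,0,0,0],[0,0,0,0],[0,0,0,0],[0,0,0,0],[0,0,0,0],[0,0,0,0],[0,0,0,0],[0,0,0,0],[0,0,0,0],[0,0,0,0]]
  ],
  "gripper": 1,
  "squeeze": 25
}}

```text
t: 5.85
tool_pos: [0.436, -0.1397, 0.0379]
tool_rot: [-0.959, 1.349, 0.956]
contact_force: [-1.1, 1.3, 6.3]
opening: 0.0507
```

{"method": "move_arm", "body": {
  "increments": [
    [[-0.05,0,0,0],[-0.1,0,0,0],[-0.1,0,0,0],[-0.1,0,0,0],[-0.05,0,0,0],[0,-0.006,0.04,0],[0,-0.011,0.06,0],[0,-0.011,0.06,0],[0,-0.011,0.06,0],[0,-0.011,0.06,0],[0,-0.011,0.06,0],[0,-0.011,0.06,0],[0,-0.011,0.06,0],[0,-0.011,0.06,0],[0,-0.011,0.06,0],[0,-0.011,0.06,0],[0,-0.006,0.024,0],[0,0,0,0],[0,0,0,0]]
  ]
}}

```text
t: 7.43
tool_pos: [0.5179, 0.0077, 0.1351]
tool_rot: [-0.958, 1.351, 0.96]
contact_force: [-0.4, 0.1, -0.3]
opening: 0.0505
```

```bash
python3 - <<'E'
from fit import *
o,T=pose(); print(o["tool_pos"],o["opening"],o["contact_force"])
im=grab("side"); save("s3",cv2.resize(im["pixels"][130:330,230:420],None,fx=3,fy=3,interpolation=cv2.INTER_CUBIC))
E
```

```text
[0.51787717 0.00767656 0.13508457] 0.0505329607197448 [-0.36650331  0.105459   -0.335244  ]
```

View pics/s3.png

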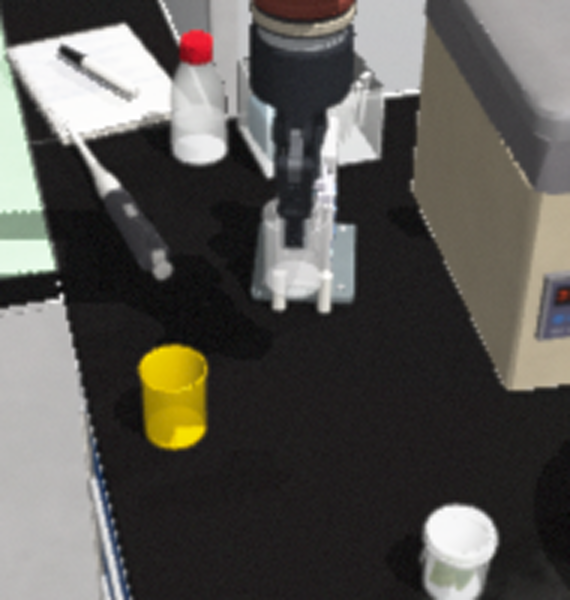

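```bash
python3 - <<'E'
from h import *
# gripper outline in tool frame: open (w2), and gripping (now)
def prof(im,tfc):
    A=np.argwhere((im["depth"]>0)&(im["depth"]<.25)); c=dict(im); c["E"]=tfc; P=pts(c,A)*1000
    P=P[(abs(P[:,1])<45)&(P[:,0]<20)&(P[:,0]>-140)]
    for a in range(-130,20,10):
        q=P[(P[:,0]>=a)&(P[:,0]<a+10)]
        if len(q)>10: print(a,len(q),"z %.0f %.0f"%(q[:,2].min(),q[:,2].max()),"y %.0f %.0f"%tuple(np.percentile(q[:,1],[1,99])))
im=dict(np.load("pics/w2.npz")); prof(im,im["tool_from_camera"])
print("now"); im=grab("wrist"); prof(im,np.array(im["tool_from_camera"]))
E
```

```text
-110 3440 z -71 74 y 11 20
-100 11377 z -73 74 y 6 19
-90 8935 z -74 75 y -9 18
-80 4978 z -73 76 y -9 15
-70 1432 z -61 65 y -2 13
-60 1838 z -56 58 y -10 12
-50 1485 z -55 58 y -10 13
-40 1088 z -55 58 y -10 12
-30 141 z -48 51 y -9 11
now
-110 2719 z -64 67 y 12 20
-100 10185 z -64 67 y 2 19
-90 6543 z -62 64 y -9 19
-80 7529 z -59 61 y -10 14
-70 3112 z -57 59 y -6 15
-60 2139 z -45 145 y -9 13
-50 5041 z -38 155 y -16 16
-40 1999 z -38 163 y -10 16
-30 4593 z -38 167 y -23 27
-20 4078 z -24 178 y -22 26
-10 6088 z -22 189 y -22 26
0 3537 z -22 186 y -22 26
10 2639 z -22 187 y -22 26
```

The full beaker must be held high with the jaws across the dispenser, because the finger linkages would foul the chute otherwise. So I turn 90° first and then set it down in front.

{"method": "move_arm", "body": {
  "increments": [
    [[0,-0.006,-0.01,-0.03],[0,0,0,-0.06],[0,0,0,-0.07],[0,0,0,-0.07],[0,0,0,-0.07],[0,0,0,-0.07],[0,0,0,-0.07],[0,0,0,-0.07],[0,0,0,-0.07],[0,0,0,-0.07],[0,0,0,-0.07],[0,0,0,-0.07],[0,0,0,-0.07],[0,0,0,-0.07],[0,0,0,-0.07],[0,0,0,0],[0,0,0,0],[0,0,0,0]]
  ]
}}

```text
t: 9.03
tool_pos: [0.5191, 0.0042, 0.1364]
tool_rot: [-2.037, 0.349, 2.037]
contact_force: [0.0, 1.1, -0.4]
opening: 0.0507
```

```bash
cat >> fit.py <<'E'
D0=np.array([.556,.1105]); YAW=np.radians(70.4)
def rep(s0=D0,yaw=YAW):
    o,T=pose(); d=np.array([np.cos(yaw),np.sin(yaw)]); e=np.array([-d[1],d[0]]); v=o["tool_pos"][:2]-s0
    print("t",o["t"],"tcp_d mm",np.round([v@d*1e3,v@e*1e3,o["tool_pos"][2]*1e3],1),"toolz yaw",round(np.degrees(np.arctan2(T[1,2],T[0,2])),2),"F",np.round(o["contact_force"],1),"open",round(o["opening"],4),"q6",round(o["q"][5],2))
E
python3 - <<'E'
from fit import *
rep()
for n in ("wrist","top","side"):
    im=grab(n); s,k,e=fit(im); print(n,np.round(s,4),np.degrees(s[2]).round(2),k,round(e,2))
    if n=="wrist": save("w4",im["pixels"]); np.savez("pics/w4.npz",**{k:np.array(v) for k,v in im.items()})
E
```

```text
t 9.0333 tcp_d mm [-112.6   -0.9  136.4] toolz yaw 160.57 F [ 0.   1.1 -0.4] open 0.0507 q6 -2.94
wrist [ 5.4640e-01  8.3300e-02  1.2566e+00 -6.0000e-04] 72.0 5466 7.81
top [ 0.5566  0.1093  1.2274 -0.0013] 70.32 1404 1.59
side [5.5720e-01 1.1180e-01 1.2366e+00 3.0000e-04] 70.85 625 1.58
```

View pics/w4.png

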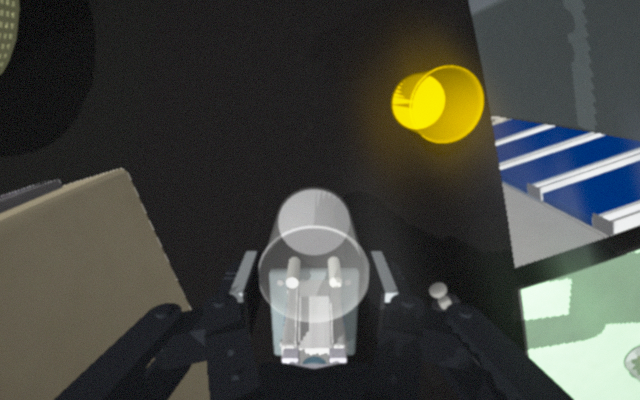

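```bash
python3 - <<'E'
from fit import *
im=dict(np.load("pics/w4.npz")); o,T=pose()
P=onplane(im,[[264,293],[262,335]],.042); t=(P-T[:3,3])@T[:3,:3]; print(P.round(4),(t*1000).round(1))
d=np.array([np.cos(YAW),np.sin(YAW)]); e=np.array([-d[1],d[0]]); print(((P[:,:2]-D0)@np.c_[d,e]*1000).round(1))
E
```

```text
[[0.5573 0.0597 0.042 ]
 [0.5213 0.0702 0.042 ]] [[ 94.4 -64.8 -17.7]
 [ 94.4 -62.8  19.7]]
[[-47.5 -18.3]
 [-49.6  19.2]]
```

{"method": "move_arm", "body": {
  "increments": [
    [[0.05,0,0,0],[0.09,0,0,0],[0.09,0,0,0],[0.07,0,0,0],[0.05,0,0,0],[0.03,0,0,0],[0.01,0,0,0],[0,0,0,0],[0,0,0,0]]
  ]
}}

```text
t: 9.93
tool_pos: [0.5198, 0.0045, 0.0393]
tool_rot: [-2.04, 0.346, 2.038]
contact_force: [0.6, -0.3, -0.9]
opening: 0.0505
```

{"method": "move_arm", "body": {
  "increments": [
    [[0.005,0,0,0],[0,0,0,0],[0,0,0,0]]
  ]
}}

```text
t: 10.18
tool_pos: [0.5196, 0.0045, 0.0381]
tool_rot: [-2.04, 0.346, 2.038]
contact_force: [0.3, -0.0, 0.1]
opening: 0.0509
```

{"method": "move_arm", "body": {
  "increments": [
    [[0,0,0,0],[0,0,0,0],[0,0,0,0],[0,0,0,0],[-0.03,0,0,0],[-0.03,0,0,0],[-0.03,0,0,0],[0,0.02,0,0],[0,0.02,0,0],[0,0,0,0]]
  ],
  "gripper": 0.25
}}

```text
t: 11.02
tool_pos: [0.5157, -0.0057, 0.0603]
tool_rot: [-2.039, 0.347, 2.039]
contact_force: [-0.1, 0.5, 0.5]
opening: 0.0638
```

```bash
python3 - <<'E'
from fit import *
rep()
o,T=pose(); im=grab("wrist"); d=np.array([np.cos(YAW),np.sin(YAW)]); e=np.array([-d[1],d[0]])
for n,i in (("wrist",im),("side",grab("side")),("top",grab("top"))):
  for r in ctrl.trace(n,"beaker")[:2]:
    m=np.argwhere(r["region"]); P=pts(i,m); P=P[i["depth"][m[:,0],m[:,1]]>0]; 
    rim=P[(P[:,2]>.058)&(P[:,2]<.076)]
    if len(rim)<15: continue
    uv=(rim[:,:2]-D0)@np.c_[d,e]*1000; print(n,round(r["score"],2),len(rim),"rim box d",uv.min(0).round(1),uv.max(0).round(1),"mid",((uv.min(0)+uv.max(0))/2).round(1),"zmax",rim[:,2].max().round(3))
E
```

```text
t 11.0167 tcp_d mm [-123.    -1.    60.3] toolz yaw 160.7 F [-0.1  0.5  0.5] open 0.0638 q6 -2.96
wrist 0.65 1984 rim box d [-138.5  -26.7] [-86.3  25.3] mid [-112.4   -0.7] zmax 0.068
wrist 0.63 2990 rim box d [-211.8   65.3] [-159.4  118.1] mid [-185.6   91.7] zmax 0.068
side 0.91 120 rim box d [-139.5  -27. ] [-88.3  22.8] mid [-113.9   -2.1] zmax 0.069
side 0.84 123 rim box d [-213.6   66.4] [-160.6  116.1] mid [-187.1   91.3] zmax 0.068
```

{"method": "move_arm", "body": {
  "increments": [
    [[0,-0.009,0,0],[0,0,0,0]]
  ]
}}

```text
t: 11.48
tool_pos: [0.5167, -0.0024, 0.06]
tool_rot: [-2.039, 0.346, 2.039]
contact_force: [0.2, -0.4, 0.2]
opening: 0.0639
```

{"method": "move_arm", "body": {
  "increments": [
    [[0,0,0,0],[0,0,0,0],[0,0,0,0],[0,0,0,0],[0,0,0,0],[0,0,0,0],[-0.004,0,0,0],[-0.004,0,0,0],[0,0,0,0]]
  ],
  "gripper": 1,
  "squeeze": 25
}}

```text
t: 12.23
tool_pos: [0.5169, -0.0028, 0.0625]
tool_rot: [-2.04, 0.346, 2.039]
contact_force: [-1.0, -0.5, -0.2]
opening: -0.0001
```

```bash
python3 - <<'E'
from fit import *
rep(); im=grab("side"); save("s5",cv2.resize(im["pixels"][150:270,270:400],None,fx=5,fy=5,interpolation=cv2.INTER_CUBIC))
E
```

```text
t 12.2333 tcp_d mm [-119.9   -1.1   62.5] toolz yaw 160.74 F [-1.  -0.5 -0.2] open -0.0001 q6 -2.95
```

View pics/s5.png

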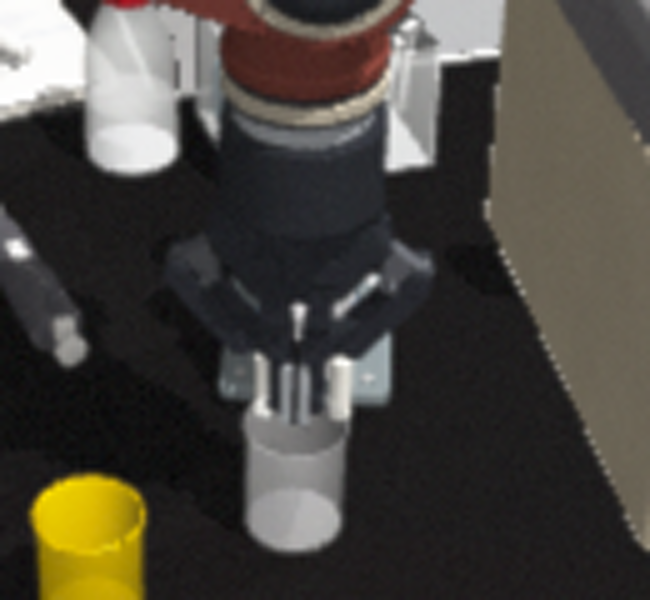

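```bash
cat >> fit.py <<'E'
def beaker(cams=("wrist","side","top")):
  d=np.array([np.cos(YAW),np.sin(YAW)]); e=np.array([-d[1],d[0]])
  for n in cams:
    i=grab(n)
    for r in ctrl.trace(n,"beaker")[:2]:
      m=np.argwhere(r["region"]); P=pts(i,m); P=P[i["depth"][m[:,0],m[:,1]]>0]
      rim=P[(P[:,2]>.056)&(P[:,2]<.085)]
      if len(rim)<15: continue
      uv=(rim[:,:2]-D0)@np.c_[d,e]*1000; print(n,round(r["score"],2),len(rim),"rim box d",uv.min(0).round(1),uv.max(0).round(1),"mid",((uv.min(0)+uv.max(0))/2).round(1),"zmax",rim[:,2].max().round(3))
    np.savez("pics/last_%s.npz"%n,**{k:np.array(v) for k,v in i.items()})
E
python3 - <<'E'
from fit import *
beaker()
save("w6",np.load("pics/last_wrist.npz")["pixels"])
E
```

```text
wrist 0.82 1331 rim box d [-138.5  -26.9] [-94.9  25.7] mid [-116.7   -0.6] zmax 0.082
wrist 0.68 3304 rim box d [-211.9   65.5] [-159.6  118. ] mid [-185.7   91.8] zmax 0.069
side 0.68 147 rim box d [-213.8   64.7] [-159.3  115.2] mid [-186.5   89.9] zmax 0.069
```

View pics/w6.png

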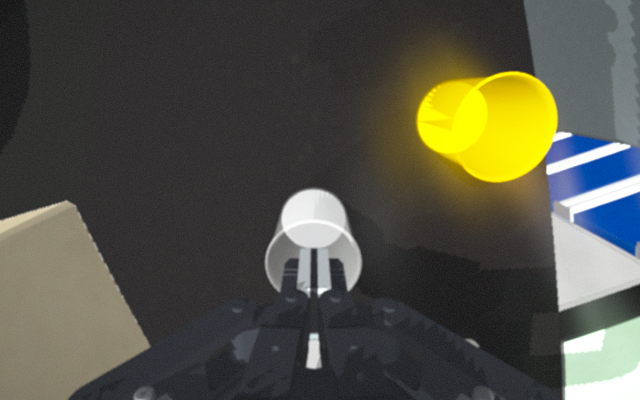

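```bash
python3 - <<'E'
from fit import *
def f(name,zlo,zhi):
    im=dict(np.load(name)); c=dict(im); c["E"]=im["tool_from_camera"]
    A=np.argwhere((im["depth"]>0)&(im["depth"]<.3)); P=pts(c,A)*1000; px=im["pixels"][A[:,0],A[:,1]]
    k=(abs(P[:,1])<14)&(abs(P[:,2])>zlo)&(abs(P[:,2])<zhi)&(P[:,0]<25)&(P[:,0]>-70)
    h,b=np.histogram(P[k,0],np.arange(-70,26,5)); print(name,dict(zip(b[:-1].astype(int).tolist(),h.tolist())))
f("pics/w2.npz",42,60); f("pics/w4.npz",27,42); f("pics/last_wrist.npz",0,13)
E
```

```text
pics/w2.npz {-70: 482, -65: 713, -60: 725, -55: 638, -50: 562, -45: 533, -40: 455, -35: 297, -30: 80, -25: 0, -20: 0, -15: 0, -10: 0, -5: 0, 0: 0, 5: 0, 10: 0, 15: 0, 20: 0}
pics/w4.npz {-70: 931, -65: 764, -60: 344, -55: 298, -50: 342, -45: 309, -40: 297, -35: 278, -30: 219, -25: 107, -20: 0, -15: 0, -10: 0, -5: 0, 0: 0, 5: 0, 10: 0, 15: 0, 20: 0}
pics/last_wrist.npz {-70: 746, -65: 968, -60: 492, -55: 631, -50: 297, -45: 399, -40: 371, -35: 348, -30: 297, -25: 248, -20: 46, -15: 0, -10: 0, -5: 7, 0: 11, 5: 15, 10: 17, 15: 11, 20: 9}
```

```bash
python3 - <<'E'
from fit import *
im=dict(np.load("pics/last_side.npz")); o,T=pose()
for z in (.04,.05,.06,.07,.08,.09): print(z,proj(im,[[*o["tool_pos"][:2],z]]).round(1), ((proj(im,[[*o["tool_pos"][:2],z]])-[150,270])*5).round(0)[:,::-1])
A=np.argwhere(im["depth"]>0); P=pts(im,A); v=im["pixels"][A[:,0],A[:,1]].max(1)
k=(np.hypot(P[:,0]-o["tool_pos"][0],P[:,1]-o["tool_pos"][1])<.03)&(P[:,2]>.03)&(v<90); print(np.histogram(P[k,2],np.arange(.03,.13,.005)))
E
```

```text
0.04 [[244.1 328. ]] [[290. 471.]]
0.05 [[241.1 328.1]] [[290. 455.]]
0.06 [[238.  328.2]] [[291. 440.]]
0.07 [[234.8 328.2]] [[291. 424.]]
0.08 [[231.7 328.3]] [[292. 408.]]
0.09 [[228.5 328.4]] [[292. 392.]]
(array([ 2,  2,  1,  5,  2,  4,  1,  0,  0,  0,  4,  9,  8, 11, 12, 11, 10,
       16, 34]), array([0.03 , 0.035, 0.04 , 0.045, 0.05 , 0.055, 0.06 , 0.065, 0.07 ,
       0.075, 0.08 , 0.085, 0.09 , 0.095, 0.1  , 0.105, 0.11 , 0.115,
       0.12 , 0.125]))
```

```bash
python3 - <<'E'
from fit import *
for name,zm in (("pics/w2.npz",30),("pics/w4.npz",20)):
    im=dict(np.load(name)); c=dict(im); c["E"]=im["tool_from_camera"]
    A=np.argwhere((im["depth"]>0)&(im["depth"]<.3)); P=pts(c,A)*1000
    k=(abs(P[:,2])<zm)&(P[:,0]<-45)
    q=P[k]; h,b=np.histogram(q[:,0],np.arange(-140,-44,5)); print(name,dict(zip(b[:-1].astype(int).tolist(),h.tolist())), q[:,1].min().round(1),q[:,1].max().round(1), A[k].min(0) if k.any() else "")
# side view: gripper central profile: dark points by height, extents along d/e from TCP
im=dict(np.load("pics/last_side.npz")); o,T=pose(); A=np.argwhere(im["depth"]>0); P=pts(im,A); t=(P-T[:3,3])@T[:3,:3]*1000
k=(np.hypot(t[:,1],t[:,2])<100)&(t[:,0]<-10)&(t[:,0]>-160)
for a in range(-160,-10,10):
    q=t[k&(t[:,0]>=a)&(t[:,0]<a+10)]
    if len(q): print(a,len(q),"y",q[:,1].min().round(),q[:,1].max().round(),"z",q[:,2].min().round(),q[:,2].max().round())
E
```

```text
pics/w2.npz {-140: 0, -135: 0, -130: 0, -125: 0, -120: 0, -115: 0, -110: 123, -105: 1811, -100: 3288, -95: 2368, -90: 921, -85: 0, -80: 0, -75: 0, -70: 0, -65: 0, -60: 0, -55: 0, -50: 0} 9.2 21.3 [341 179]
pics/w4.npz {-140: 0, -135: 0, -130: 0, -125: 0, -120: 0, -115: 0, -110: 102, -105: 1028, -100: 2370, -95: 1867, -90: 1082, -85: 66, -80: 1, -75: 0, -70: 0, -65: 0, -60: 0, -55: 0, -50: 0} 6.5 19.4 [326 224]
-160 117 y 8.0 39.0 z -37.0 34.0
-150 70 y 6.0 39.0 z -37.0 34.0
-140 36 y 1.0 13.0 z -38.0 37.0
-130 137 y -8.0 21.0 z -43.0 41.0
-120 173 y -6.0 22.0 z -57.0 54.0
-110 213 y -14.0 21.0 z -62.0 60.0
-100 136 y 0.0 19.0 z -60.0 59.0
-90 127 y -14.0 20.0 z -51.0 53.0
-80 126 y -13.0 15.0 z -43.0 41.0
-70 110 y -13.0 15.0 z -36.0 36.0
-60 43 y -5.0 14.0 z -20.0 20.0
-50 39 y -14.0 14.0 z -13.0 13.0
-40 37 y 5.0 13.0 z -14.0 13.0
-30 34 y 3.0 13.0 z -14.0 13.0
-20 10 y -89.0 10.0 z -7.0 5.0
```

The finger tips actually sit ~30 mm further back than stated: both the wrist depth and the side view show this. The fingers closed above the rim and the beaker has not moved. I reopen and go lower.

{"method": "move_arm", "body": {
  "increments": [
    [[0,0,0,0],[0,0,0,0],[0,0,0,0],[0,0,0,0],[0,0,0,0],[0,0,0,0],[0,0,0,0],[0,0,0,0],[0,0,0,0],[0,0,0,0]]
  ],
  "gripper": 0.2
}}

```text
t: 13.42
tool_pos: [0.5167, -0.0028, 0.0622]
tool_rot: [-2.039, 0.346, 2.039]
contact_force: [0.6, 0.3, 0.1]
opening: 0.0685
```

{"method": "move_arm", "body": {
  "increments": [
    [[0.03,0,0,0],[0.04,0,0,0],[0.03,0,0,0],[0.02,0,0,0],[0.006,0,0,0],[0,0,0,0],[0,0,0,0]]
  ]
}}

```text
t: 14.0
tool_pos: [0.5166, -0.0028, 0.0305]
tool_rot: [-2.039, 0.346, 2.039]
contact_force: [0.3, -0.4, 0.4]
opening: 0.0681
```

{"method": "move_arm", "body": {
  "increments": [
    [[0,0,0,0],[0,0,0,0],[0,0,0,0],[0,0,0,0],[0,0,0,0],[0,0,0,0],[0,0,0,0],[0,0,0,0],[0,0,0,0]]
  ],
  "gripper": 1,
  "squeeze": 25
}}

```text
t: 14.75
tool_pos: [0.5174, -0.0029, 0.0314]
tool_rot: [-2.041, 0.346, 2.038]
contact_force: [-0.9, -0.4, 4.8]
opening: 0.051
```

```bash
python3 - <<'E'
from fit import *
rep(); beaker(("wrist","side"))
E
```

```text
t 14.75 tcp_d mm [-119.8   -1.7   31.4] toolz yaw 160.74 F [-0.9 -0.4  4.8] open 0.051 q6 -2.95
wrist 0.97 3472 rim box d [-138.4  -26.5] [-85.4  25.2] mid [-111.9   -0.7] zmax 0.068
wrist 0.9 5433 rim box d [-211.8   64.7] [-159.6  118.2] mid [-185.7   91.5] zmax 0.068
side 0.9 162 rim box d [-214.4   64.7] [-159.8  116.4] mid [-187.1   90.6] zmax 0.068
side 0.78 149 rim box d [-139.9  -27. ] [-86.   23.5] mid [-113.    -1.8] zmax 0.078
```

{"method": "move_arm", "body": {
  "increments": [
    [[-0.008,0,0,0],[0,-0.01,0.002,0],[0,-0.02,0.002,0],[0,-0.03,0,0],[0,-0.03,0,0],[0,-0.03,0,0],[0,-0.03,0,0],[0,-0.02,0,0],[0,-0.015,0,0],[0,-0.01,0,0],[0,0,0,0],[0,0,0,0]]
  ]
}}

```text
t: 15.95
tool_pos: [0.5318, 0.0436, 0.0326]
tool_rot: [-2.039, 0.346, 2.039]
contact_force: [0.0, 0.9, -1.1]
opening: 0.051
```

```bash
python3 - <<'E'
from fit import *
rep(); beaker(("wrist","side")); im=np.load("pics/last_wrist.npz")["pixels"]; s=np.load("pics/last_side.npz")["pixels"]
a=cv2.resize(im[150:400,180:460],(560,500)); b=cv2.resize(s[150:270,290:390],None,fx=3.5,fy=3.5,interpolation=cv2.INTER_CUBIC)
c=np.zeros((500,560+b.shape[1],3),np.uint8)
c[:,:560]=a; c[:b.shape[0],560:]=b[:500]; save("c7",c[:,:800]); print(c.shape)
E
```

```text
t 15.95 tcp_d mm [-71.2   0.4  32.6] toolz yaw 160.75 F [ 0.   0.9 -1.1] open 0.051 q6 -2.86
wrist 0.93 3759 rim box d [-89.9 -24.7] [-37.4  26.8] mid [-63.6   1. ] zmax 0.07
wrist 0.68 3268 rim box d [-191.1   65. ] [-159.6  118.5] mid [-175.3   91.8] zmax 0.069
side 0.96 160 rim box d [-216.4   64.8] [-160.2  116.4] mid [-188.3   90.6] zmax 0.07
side 0.64 145 rim box d [-92.9 -24.8] [-37.3  23.8] mid [-65.1  -0.5] zmax 0.072
(500, 910, 3)
```

View pics/c7.png

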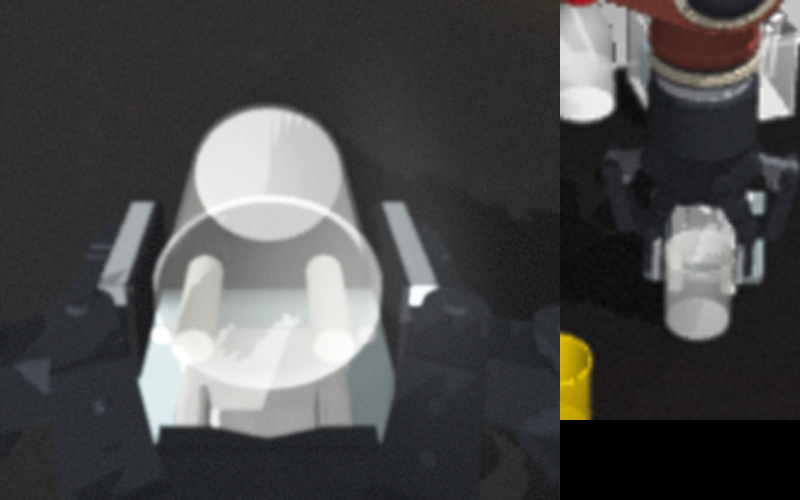

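{"method": "move_arm", "body": {
  "increments": [
    [[0,-0.006,-0.003,0],[0,-0.008,-0.003,0],[0,-0.008,0,0],[0,-0.004,0,0],[0,0,0,0],[0,0,0,0]]
  ]
}}

```text
t: 16.65
tool_pos: [0.5354, 0.0493, 0.0326]
tool_rot: [-2.039, 0.346, 2.039]
contact_force: [-0.4, 0.4, -0.2]
opening: 0.0508
```

{"method": "move_arm", "body": {
  "increments": [
    [[0,-0.004,0,0],[0,0,0,0],[0,0,0,0]]
  ]
}}

```text
t: 16.9
tool_pos: [0.5356, 0.0502, 0.0326]
tool_rot: [-2.039, 0.346, 2.039]
contact_force: [0.3, -0.2, -0.1]
opening: 0.0508
```

{"method": "move_arm", "body": {
  "increments": [
    [[0,-0.004,0,0],[0,0,0,0],[0,0,0,0]]
  ]
}}

```text
t: 17.15
tool_pos: [0.536, 0.0512, 0.0327]
tool_rot: [-2.039, 0.346, 2.039]
contact_force: [-0.3, 0.6, -0.4]
opening: 0.0509
```

```bash
python3 - <<'E'
from fit import *
rep(); beaker(("wrist",))
E
```

```text
t 17.15 tcp_d mm [-62.6  -1.1  32.7] toolz yaw 160.74 F [-0.3  0.6 -0.4] open 0.0509 q6 -2.85
wrist 0.71 3496 rim box d [-81.4 -26.1] [-29.5  25.1] mid [-55.4  -0.5] zmax 0.079
wrist 0.59 2415 rim box d [-182.2   66.8] [-159.6  117.6] mid [-170.9   92.2] zmax 0.069
```

{"method": "move_arm", "body": {
  "increments": [
    [[0,-0.004,0,0],[0,0,0,0],[0,0,0,0]]
  ]
}}

```text
t: 17.5
tool_pos: [0.5363, 0.0521, 0.0327]
tool_rot: [-2.039, 0.346, 2.039]
contact_force: [-0.4, -0.2, -1.0]
opening: 0.0511
```

{"method": "move_arm", "body": {
  "increments": [
    [[0,-0.004,0,0],[0,0,0,0],[0,0,0,0]]
  ]
}}

```text
t: 17.75
tool_pos: [0.5367, 0.0531, 0.0327]
tool_rot: [-2.039, 0.346, 2.039]
contact_force: [-0.4, 0.4, -0.3]
opening: 0.0505
```

{"method": "move_arm", "body": {
  "increments": [
    [[0,-0.003,0,0],[0,0,0,0],[0,0,0,0]]
  ]
}}

```text
t: 18.0
tool_pos: [0.5369, 0.0537, 0.0327]
tool_rot: [-2.039, 0.346, 2.039]
contact_force: [0.4, -0.2, -1.1]
opening: 0.051
```

{"method": "move_arm", "body": {
  "increments": [
    [[0,-0.004,0,0],[0,0,0,0],[0,0,0,0]]
  ]
}}

```text
t: 18.25
tool_pos: [0.5371, 0.0543, 0.0326]
tool_rot: [-2.039, 0.347, 2.04]
contact_force: [-1.4, -1.4, -0.1]
opening: 0.0509
```

{"method": "move_arm", "body": {
  "increments": [
    [[0,-0.003,0,0],[0,0,0,0],[0,0,0,0]]
  ]
}}

```text
t: 18.5
tool_pos: [0.5372, 0.0547, 0.0326]
tool_rot: [-2.039, 0.347, 2.041]
contact_force: [-2.1, -5.5, 1.4]
opening: 0.0509
```

```bash
python3 - <<'E'
from fit import *
rep(); beaker(("wrist","side")); im=np.load("pics/last_wrist.npz")["pixels"]
save("c8",cv2.resize(im[180:400,200:440],None,fx=2.5,fy=2.5,interpolation=cv2.INTER_CUBIC))
for n in("top","side"):
    s,k,e=fit(grab(n)); print(n,s.round(4),k,e.round(2))
E
```

```text
t 18.5 tcp_d mm [-58.9  -1.   32.6] toolz yaw 160.75 F [-2.1 -5.5  1.4] open 0.0509 q6 -2.84
wrist 0.78 3183 rim box d [-77.6 -25.6] [-26.5  25.5] mid [-52.1  -0. ] zmax 0.078
wrist 0.77 2003 rim box d [-178.7   68.1] [-159.5  116.5] mid [-169.1   92.3] zmax 0.068
side 0.7 161 rim box d [-215.2   64.8] [-158.1  115.4] mid [-186.7   90.1] zmax 0.069
side 0.57 133 rim box d [-80.3 -27.2] [-26.9  22.3] mid [-53.6  -2.5] zmax 0.074
top [ 0.5523  0.1048  1.1827 -0.0013] 864 2.28
side [ 0.522   0.0624 -0.0757  0.0156] 1929 4.24
```

View pics/c8.png

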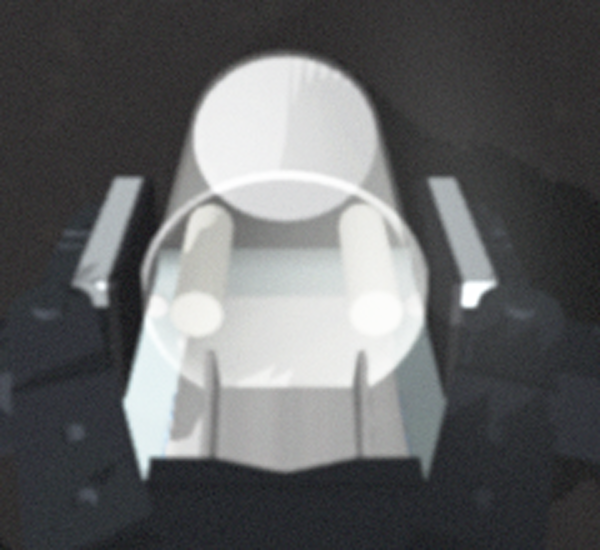

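{"method": "move_arm", "body": {
  "increments": [
    [[0.003,0,0,0],[0.003,0,0,0],[0,0,0,0],[0,0,0,0]]
  ]
}}

```text
t: 19.13
tool_pos: [0.5373, 0.0546, 0.0318]
tool_rot: [-2.039, 0.348, 2.041]
contact_force: [-4.7, -5.1, 5.3]
opening: 0.0513
```

{"method": "move_arm", "body": {
  "increments": [
    [[0,0,0,0],[0,0,0,0],[0,0,0,0],[0,0,0,0],[0,0,0,0],[0,0,0,0]]
  ],
  "gripper": 0.25
}}

```text
t: 19.63
tool_pos: [0.5375, 0.0555, 0.0311]
tool_rot: [-2.039, 0.346, 2.039]
contact_force: [0.4, 0.8, 0.5]
opening: 0.0643
```

```bash
python3 - <<'E'
from fit import *
rep(); beaker(("wrist","side"))
E
```

```text
t 19.6333 tcp_d mm [-58.   -1.   31.1] toolz yaw 160.74 F [0.4 0.8 0.5] open 0.0643 q6 -2.84
wrist 0.84 1916 rim box d [-177.5   68.9] [-159.5  115.9] mid [-168.5   92.4] zmax 0.068
wrist 0.6 3263 rim box d [-79.1 -26.1] [-27.5  26.1] mid [-53.3  -0. ] zmax 0.078
side 0.81 162 rim box d [-214.6   64.7] [-160.3  116.5] mid [-187.4   90.6] zmax 0.069
side 0.78 128 rim box d [-80.9 -26.9] [-26.   22.2] mid [-53.4  -2.3] zmax 0.069
```

{"method": "move_arm", "body": {
  "increments": [
    [[0,0.008,0,0],[0,0.012,0,0],[0,0.012,0,0],[-0.05,0,0,0],[-0.1,0,0,0],[-0.13,0,0,0],[-0.13,0,0,0],[-0.13,0,0,0],[-0.13,0,0,0],[-0.13,0,0,0],[-0.13,0,0,0],[-0.1,0,0,0],[0,0,0,0],[0,0,0,0],[0,0,0,0]]
  ]
}}

```text
t: 21.08
tool_pos: [0.5344, 0.0477, 0.2884]
tool_rot: [-2.039, 0.346, 2.04]
contact_force: [-0.4, 0.3, -1.4]
opening: 0.0642
```

```bash
python3 - <<'E'
from fit import *
rep(); beaker()
for n in("top","side","wrist"):
    im=dict(np.load("pics/last_%s.npz"%n)); im["E"]=im["E"]
    s,k,e=fit(im); d=np.array([np.cos(s[2]),np.sin(s[2])]); print(n,s.round(4),np.degrees(s[2]).round(1),k,e.round(2),"head",(s[:2]+.052*d).round(4))
    hsv=cv2.cvtColor(im["pixels"],cv2.COLOR_RGB2HSV); m=cv2.inRange(hsv,(105,150,60),(125,255,255)); kk,l,st,c=cv2.connectedComponentsWithStats(m)
    i=1+np.argmax(st[1:,4]); print("blue",st[i],onplane(im,c[i][::-1],.19).round(4))
im=np.load("pics/last_wrist.npz")["pixels"]; save("c9",cv2.resize(im[120:330,220:420],None,fx=2.8,fy=2.8,interpolation=cv2.INTER_CUBIC))
E
```

```text
t 21.0833 tcp_d mm [-66.3  -0.7 288.4] toolz yaw 160.73 F [-0.4  0.3 -1.4] open 0.0642 q6 -2.85
wrist 0.93 286 rim box d [-79.2 -26.1] [-31.7  25.4] mid [-55.5  -0.3] zmax 0.085
wrist 0.78 502 rim box d [-211.5   65.9] [-160.3  117.3] mid [-185.9   91.6] zmax 0.069
side 0.63 125 rim box d [-79.2 -24.8] [-26.7  24.8] mid [-52.9   0. ] zmax 0.078
side 0.62 163 rim box d [-213.8   64.7] [-159.2  116.3] mid [-186.5   90.5] zmax 0.068
top 0.52 17 rim box d [-210.6   67.8] [-191.6  115.4] mid [-201.1   91.6] zmax 0.069
top [ 5.5570e-01  1.0700e-01  1.2227e+00 -1.1000e-03] 70.1 615 1.97 head [0.5735 0.1559]
blue [269 164   7  14  74] [[0.5734 0.1675 0.19  ]]
side [ 0.5498  0.09    1.2568 -0.0025] 72.0 1909 5.16 head [0.5658 0.1395]
blue [  105    23   154    92 10721] [[0.2132 0.9222 0.19  ]]
wrist [ 0.5555  0.1105  1.2414 -0.0014] 71.1 7937 1.87 head [0.5723 0.1597]
blue [522 128  67  30 894] [[0.3331 0.0723 0.19  ]]
```

View pics/c9.png

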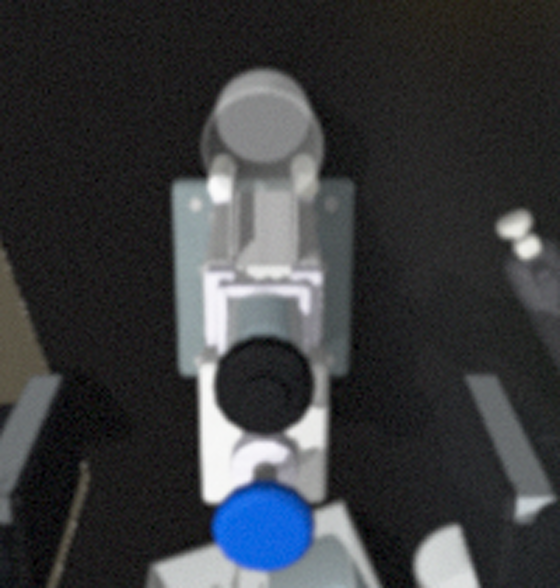

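{"method": "move_arm", "body": {
  "increments": [
    [[0,-0.05,0.003,0],[0,-0.09,0,0],[0,-0.1,0,0],[0,-0.1,0,0],[0,-0.09,0,0],[0,-0.047,0,0],[0,0,0,0],[0,0,0,0],[0,0,0,0],[0.05,0,0,0],[0.08,0,0,0],[0.08,0,0,0],[0.06,0,0,0],[0.04,0,0,0],[0.03,0,0,0],[0.02,0,0,0],[0.02,0,0,0],[0,0,0,0],[0,0,0,0]]
  ],
  "gripper": 1
}}

```text
t: 22.97
tool_pos: [0.5738, 0.1606, 0.1942]
tool_rot: [-2.04, 0.346, 2.038]
contact_force: [0.2, 0.3, -0.3]
opening: -0.0
```

```bash
python3 - <<'E'
from fit import *
rep(); s=grab("side"); w=grab("wrist")["pixels"]
a=cv2.resize(s["pixels"][120:220,290:390],None,fx=4,fy=4,interpolation=cv2.INTER_CUBIC); b=cv2.resize(w[150:400,195:445],(400,400))
save("c10",np.hstack([a,b]))
A=np.argwhere(s["depth"]>0); P=pts(s,A); o,T=pose(); t=(P-T[:3,3])@T[:3,:3]*1000
k=(abs(t[:,1])<14)&(abs(t[:,2])<14)&(t[:,0]<30); h,bb=np.histogram(t[k,0],np.arange(-70,31,5)); print(dict(zip(bb[:-1].astype(int).tolist(),h.tolist())))
E
```

```text
t 22.9667 tcp_d mm [ 53.1   0.  194.2] toolz yaw 160.73 F [ 0.2  0.3 -0.3] open -0.0 q6 -2.66
{-70: 17, -65: 23, -60: 14, -55: 17, -50: 20, -45: 24, -40: 15, -35: 21, -30: 18, -25: 11, -20: 6, -15: 1, -10: 0, -5: 0, 0: 18, 5: 43, 10: 4, 15: 0, 20: 1, 25: 5}
```

View pics/c10.png

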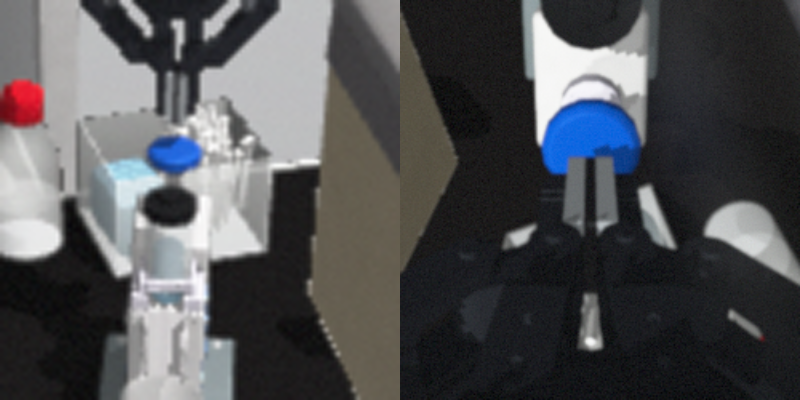

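{"method": "move_arm", "body": {
  "increments": [
    [[0.02,0,0,0],[0.02,0,0,0],[0.01,0,0,0],[0.006,0,0,0],[0,0,0,0],[0,0,0,0]]
  ]
}}

```text
t: 23.57
tool_pos: [0.5734, 0.1606, 0.1794]
tool_rot: [-2.039, 0.346, 2.04]
contact_force: [-0.7, -0.7, -0.1]
opening: 0.0
```

{"method": "move_arm", "body": {
  "increments": [
    [[0.008,0,0,0],[0.008,0,0,0],[0.008,0,0,0],[0,0,0,0]]
  ]
}}

```text
t: 23.9
tool_pos: [0.5737, 0.1607, 0.1741]
tool_rot: [-2.04, 0.346, 2.038]
contact_force: [-1.2, -0.0, 4.1]
opening: -0.0004
```

{"method": "move_arm", "body": {
  "increments": [
    [[0.008,0,0,0],[0.008,0,0,0],[0.008,0,0,0],[0,0,0,0]]
  ]
}}

```text
t: 24.23
tool_pos: [0.5738, 0.1607, 0.1681]
tool_rot: [-2.04, 0.346, 2.038]
contact_force: [-2.0, -1.4, 6.0]
opening: 0.0
```

{"method": "move_arm", "body": {
  "increments": [
    [[0.008,0,0,0],[0.008,0,0,0],[0.008,0,0,0],[0.008,0,0,0],[0.008,0,0,0],[0,0,0,0],[0,0,0,0]]
  ]
}}

```text
t: 24.82
tool_pos: [0.5738, 0.1607, 0.1589]
tool_rot: [-2.04, 0.346, 2.038]
contact_force: [-3.7, 0.0, 7.8]
opening: -0.0003
```

{"method": "move_arm", "body": {
  "increments": [
    [[0.006,0,0,0],[0.006,0,0,0],[0,0,0,0],[0,0,0,0]]
  ]
}}

```text
t: 25.15
tool_pos: [0.5738, 0.1607, 0.1561]
tool_rot: [-2.04, 0.346, 2.038]
contact_force: [-3.7, -1.3, 8.8]
opening: -0.0001
```

{"method": "move_arm", "body": {
  "increments": [
    [[0.004,0,0,0],[0.004,0,0,0],[0,0,0,0],[0,0,0,0]]
  ]
}}

```text
t: 25.48
tool_pos: [0.5738, 0.1607, 0.1543]
tool_rot: [-2.04, 0.346, 2.038]
contact_force: [-3.4, -0.5, 9.3]
opening: 0.0001
```

{"method": "move_arm", "body": {
  "increments": [
    [[0.004,0,0,0],[0.004,0,0,0],[0,0,0,0],[0,0,0,0]]
  ]
}}

```text
t: 25.82
tool_pos: [0.5738, 0.1607, 0.1524]
tool_rot: [-2.04, 0.346, 2.038]
contact_force: [-3.8, -1.4, 8.7]
opening: -0.0002
```

{"method": "move_arm", "body": {
  "increments": [
    [[0.004,0,0,0],[0,0,0,0],[0,0,0,0]]
  ]
}}

```text
t: 26.07
tool_pos: [0.5738, 0.1607, 0.1515]
tool_rot: [-2.04, 0.346, 2.038]
contact_force: [-3.8, -1.1, 8.9]
opening: 0.0
```

{"method": "move_arm", "body": {
  "increments": [
    [[0.003,0,0,0],[0,0,0,0],[0,0,0,0]]
  ]
}}

```text
t: 26.32
tool_pos: [0.5738, 0.1607, 0.151]
tool_rot: [-2.04, 0.346, 2.038]
contact_force: [-4.7, -0.9, 10.3]
opening: 0.0002
```

{"method": "move_arm", "body": {
  "increments": [
    [[0.004,0,0,0],[0,0,0,0],[0,0,0,0]]
  ]
}}

```text
t: 26.57
tool_pos: [0.5739, 0.1607, 0.1509]
tool_rot: [-2.04, 0.346, 2.038]
contact_force: [-6.6, -1.8, 14.2]
opening: 0.0004
```

{"method": "move_arm", "body": {
  "increments": [
    [[0.004,0,0,0],[0,0,0,0],[0,0,0,0]]
  ]
}}

```text
t: 26.82
tool_pos: [0.5739, 0.1607, 0.1509]
tool_rot: [-2.04, 0.346, 2.038]
contact_force: [-8.9, -1.0, 17.8]
opening: -0.0001
```

Force rises from 10 to 18 N with no further motion, so the plunger is on its stop. I hold, then let it up.

{"method": "move_arm", "body": {
  "increments": [
    [[0,0,0,0],[0,0,0,0],[0,0,0,0],[0,0,0,0],[0,0,0,0],[0,0,0,0],[0,0,0,0],[0,0,0,0]]
  ]
}}

```text
t: 27.48
tool_pos: [0.5739, 0.1607, 0.1509]
tool_rot: [-2.04, 0.346, 2.038]
contact_force: [-8.3, -1.4, 17.4]
opening: 0.0003
```

{"method": "move_arm", "body": {
  "increments": [
    [[-0.008,0,0,0],[-0.016,0,0,0],[-0.016,0,0,0],[-0.016,0,0,0],[-0.016,0,0,0],[-0.016,0,0,0],[-0.02,0,0,0],[-0.02,0,0,0],[-0.05,0,0,0],[-0.08,0,0,0],[-0.08,0,0,0],[-0.08,0,0,0],[-0.08,0,0,0],[0,0.08,0,0],[0,0.1,0,0],[0,0.1,0,0],[0,0.1,0,0],[0,0.1,0,0],[0,0,0,0],[0,0,0,0]]
  ]
}}

```text
t: 29.15
tool_pos: [0.5337, 0.0466, 0.2716]
tool_rot: [-2.038, 0.348, 2.038]
contact_force: [0.6, 0.7, 0.0]
opening: -0.0001
```

```bash
python3 - <<'E'
from fit import *
rep(); beaker()
im=dict(np.load("pics/last_wrist.npz")); s,k,e=fit(im); print("wrist fit",s.round(4),np.degrees(s[2]).round(1),e.round(2))
sd=dict(np.load("pics/last_side.npz"))
for n in("wrist","side"):
    for t in("tablet_0","plunger_head"):
        i=dict(np.load("pics/last_%s.npz"%n))
        for r in ctrl.trace(n,t)[:4]:
            m=np.argwhere(r["region"]); P=pts(i,m); P=P[i["depth"][m[:,0],m[:,1]]>0]; print(n,t,round(r["score"],2),np.round(r["pixel"]),len(m),np.median(P,0).round(4) if len(P) else "",np.percentile(P[:,2],90).round(4) if len(P) else "")
a=cv2.resize(im["pixels"][130:330,220:420],(500,500),interpolation=cv2.INTER_CUBIC); b=cv2.resize(sd["pixels"][145:245,300:360],(300,500),interpolation=cv2.INTER_CUBIC)
save("c11",np.hstack([a,b]))
E
```

```text
t 29.15 tcp_d mm [-67.7  -0.4 271.6] toolz yaw 160.62 F [0.6 0.7 0. ] open -0.0001 q6 -2.86
wrist 0.71 298 rim box d [-79.1 -26. ] [-31.9  25.6] mid [-55.5  -0.2] zmax 0.083
wrist 0.58 536 rim box d [-211.5   65.7] [-160.   118.1] mid [-185.8   91.9] zmax 0.068
side 0.97 140 rim box d [-81.5 -26.9] [-19.   24.6] mid [-50.3  -1.1] zmax 0.076
side 0.58 139 rim box d [-214.7   64.5] [-161.   113.9] mid [-187.9   89.2] zmax 0.069
top 0.69 38 rim box d [-213.3   66. ] [-185.8  116.5] mid [-199.6   91.2] zmax 0.071
wrist fit [ 0.5497  0.0934  1.2315 -0.0015] 70.6 2.86
wrist tablet_0 0.48 [161. 313.] 51 [0.5337 0.0489 0.0205] 0.0224
side plunger_head 0.59 [159. 335.] 79 [0.5709 0.1508 0.1883] 0.1907
side plunger_head 0.55 [168. 301.] 671 [0.5111 0.3389 0.0688] 0.1222
```

```bash
python3 - <<'E'
from fit import *
for n in("top","side"):
    im=grab(n); s,k,e=fit(im); print(n,s.round(4),np.degrees(s[2]).round(1),e.round(2))
    for t in ("beaker","tablet_0"):
        for r in ctrl.trace(n,t)[:4]: print(n,t,round(r["score"],2),np.round(r["pixel"]),r["region"].sum())
im=grab("wrist")
for r in ctrl.trace("wrist","tablet_0")[:4]:
    m=np.argwhere(r["region"]); P=pts(im,m); print(round(r["score"],2),np.round(r["pixel"]),len(m),np.median(P,0).round(4), im["pixels"][m[:,0],m[:,1]].mean(0).round())
for t in("sample_jar","dropper","bottle"):
    r=ctrl.trace("top",t); T=dict(np.load("pics/last_top.npz"))
    if r: print(t,np.round(r[0]["pixel"]))
rep()
E
```

```text
top [ 5.5590e-01  1.0610e-01  1.2256e+00 -8.0000e-04] 70.2 1.98
top beaker 0.48 [194. 315.] 102
top beaker 0.48 [244. 352.] 183
side [ 0.5495  0.0901  1.2625 -0.0025] 72.3 5.09
side beaker 0.91 [260. 288.] 633
side beaker 0.9 [226. 329.] 530
sample_jar [189. 421.]
dropper [232. 453.]
bottle [201. 209.]
t 30.2 tcp_d mm [-66.9  -0.4 271.4] toolz yaw 160.74 F [ 1.8 -0.1  1. ] open -0.0002 q6 -2.86
```

```bash
python3 - <<'E'
from fit import *
d=np.array([np.cos(YAW),np.sin(YAW)])
def blue(im,box,tag):
    r0,r1,c0,c1=box; hsv=cv2.cvtColor(im["pixels"],cv2.COLOR_RGB2HSV)[r0:r1,c0:c1].astype(int); m=(hsv[...,0]>88)&(hsv[...,0]<112)&(hsv[...,1]>45)&(hsv[...,2]>110)
    A=np.argwhere(m)+[r0,c0]
    if len(A)==0: print(tag,0); return
    P=pts(im,A); uv=(P[:,:2]-D0)@d*1000; print(tag,len(A),"px",A.min(0),A.max(0),"x_d",np.percentile(uv,[5,50,95]).round(),"z",np.percentile(P[:,2]*1000,[5,50,95]).round())
w=dict(np.load("pics/last_wrist.npz")); 
c=cv2.resize(cv2.imread("pics/c9.png")[:,:,::-1],(200,210),interpolation=cv2.INTER_AREA); v=dict(w); f=w["pixels"].copy(); f[120:330,220:420]=c; v["pixels"]=f
blue(v,(140,200,285,345),"wrist before"); blue(w,(140,200,285,345),"wrist after")
blue(dict(np.load("pics/side.npz")),(158,205,315,345),"side tube before"); blue(dict(np.load("pics/last_side.npz")),(158,205,315,345),"side tube after")
blue(dict(np.load("pics/side.npz")),(205,240,315,345),"side beaker before"); blue(dict(np.load("pics/last_side.npz")),(205,245,312,345),"side beaker after")
E
```

```text
wrist before 0
wrist after 61 px [153 308] [161 320] x_d [-77. -65. -58.] z [ 1. 21. 47.]
side tube before 124 px [158 317] [195 340] x_d [ -8.  45. 261.] z [ 50. 113. 189.]
side tube after 111 px [158 317] [202 341] x_d [ 34.  47. 263.] z [ 50. 180. 190.]
side beaker before 3 px [205 341] [207 341] x_d [70. 75. 75.] z [12. 15. 22.]
side beaker after 3 px [205 341] [207 341] x_d [65. 75. 78.] z [11. 13. 26.]
```

```bash
python3 -c "
from station import ctrl
print(ctrl.finish_job())"
```

```text
the job is handed in; nothing more can be done
None
```

I set the clear beaker in front of the dispenser, slid it in until it touched both posts, and pressed the plunger once. I then raised the arm clear and handed the job in at about 30 s; no verdict came back.

**Beaker:** It met the posts with about 6 N straight back and almost no sideways force. After release, its rim measured about 1 mm further out than at contact, within the 2.5 mm allowed.

**Plunger:** It hit its stop at about 18 N (limit 45 N). I held it there for about 0.7 s, and afterwards the head was back up at about 190 mm.

**Tablet:** Pale blue appeared inside the beaker in the wrist view that was not there before. The detector found the tablet there once at a low score (0.48) and missed it on a second look. I did not measure that it was at rest.

**Checks that failed or disagreed:**
- **Fingertips:** they sat about 30 mm further back than stated, so my first high re-grip closed above the rim. Nothing moved, and I re-gripped lower.
- **Magazine:** my colour count could not tell how many tablets were left in the tube, so I did not confirm that the other three stayed.
- **Dispenser position:** late fits were off by up to 20 mm. The gripper was in the wrist view, and the side view had been off since the beaker went in. The top and side fits barely changed between before and after the press, so I saw no sign of a shove.
- **Last picture:** it was refused because I had reached the 12-picture limit, so the final checks are numbers only.

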